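# Lock the filter case cover with the stud key

## Robot

A 6-joint arm with a two-finger parallel gripper is mounted at the origin on a cart in front of the work surface, level with it; the furniture and walls round the work are solid. World frame = base frame: x ahead of the robot, y to its left, z up, the work surface at z = 0. Lengths are in m, angles in rad, forces in N, time in s.
With the tool pointing down it reaches from about 0.425 to 0.925 m from the base axis. Payload 12.5 kg.
Tool frame: the origin (TCP) lies at the very end of the fingers, on their centre line; the grasp point (between the pads) lies 19 mm behind it; z points along the fingers, y is the line along which they close (so a half turn about z gives the same grasp; the last joint's range is limited). The gripper opens to 85 mm and grips with 20 to 120 N. Pads are 22 mm wide; open, the fingers measure 114 mm over their backs; the gripper's body (76 mm by 85 mm) begins 54 mm behind the grasp point. The pads swing forward as they close: fully open they stand 13 mm farther back than shut.
Start: joints at [-1.369, 0.491, 1.559, -0, 1.092, -0.106], TCP at [0.189, -0.596, 0.231] pointing down, gripper open.
Joint ranges: [-3.1, 3.1], [-0.84, 2.19], [0.05, 2.79], [-1.13, 4.28], [0.06, 2.93], [-2.69, 2.69]. Speed limits (rad/s): [2.22, 2.22, 2.79, 3.14, 3.14, 3.14].

## Interface

Orientations are given as [roll, pitch, yaw] about the fixed x, y, z axes, in that order (R = Rz(yaw) Ry(pitch) Rx(roll)).
In Python, from station import r, imaging gives the robot as it stands. The module is installed in compiled form; this text tells all that it offers.
- The arm moves only by the tool apply_moves, never from a script. Its arguments are lists of equal length, an entry for each row: "translation": the shift along the tool's x, y, z in cm, a list of three; "rot": the turn, a rotation vector about the tool's x, y, z in rad, a list of three. In form: {"translation": [[dx, dy, dz], ...], "rot": [[wx, wy, wz], ...]}. A call has 1 to 10 rows; each row is the pose to reach, as a shift and turn from the pose commanded when the call began, along the tool's axes at that moment; what a row does not reach only later rows make up. A row lasts 1/8 s, in which the tool goes at most 62.5 mm and 10.7 degrees, less where a joint would pass 70% of its speed; a pose out of reach is approached as far as the arm can. A call with a gripper value outside its range is refused whole. "jaw" is the finger opening in cm, from 0 to 8.54, set as the call begins (left out, the last holds). The fingers move at their own pace and stop on an object; the grip force is fixed at half the most. Time passes only in rows, so rows that repeat a pose let the fingers close. It gives the time, the measured TCP pose, the force, the opening and the grip force at its end, in the units of the state.
- r.get_state(): the state, without advancing time (a new reading comes with each control period).
- imaging.get_image(name): name is "scene" or "side" or "wrist"; returns the picture (480x640x3 uint8, blue, green, red); there is no depth.
- imaging.camera_model(name): a dict with "K" (3x3 intrinsics, pixels), "rvec" (rotation vector, rad) and "tvec" (3), from world to camera coordinates, as OpenCV has them. Camera axes: x right, y down, z forward; pixel columns grow to the right and rows downward; lengths in m; the calibration is good to about 2 mm. A picture is of the moment at which its call begins: read the wrist's pose just before it. camera_model takes no time and is no camera call; for the wrist camera it gives the pose at the moment of the call.
- r.hand_in(): hands the job in; it is judged then, once.
Trained networks look in the newest picture that a camera, given by its name, has taken for a name from the list of things; names that differ only in an ending like _2 or _b are one class to them, and where a whole thing is asked for, a point or a joint stands for the part that bears it (a point fixed in the world has none). Each returns a list of dicts, best first, with "conf" (0 to 1); they miss things now and then, are a little off and sometimes report something else, mostly with a low value. They report only what shows in the picture. A call takes as long as a camera call. They do not tell look-alikes from the thing itself.
- imaging.boxes_of(camera, name): "extent" ([left, top, right, bottom] in pixels, round what is visible of it).
- imaging.regions_of(camera, name): "mask" (480x640 bool, what is visible of it) and "extent" ([left, top, right, bottom] in pixels, round what is visible of it).
The state is a dict: "t": time; "joints": joint angles; "dq": joint speeds; "tau": joint torques, N m; "ee_pos": TCP position; "orientation": TCP orientation; "ft_force": force on the tool from outside, world axes, zero at the start; "wrist_torque": the same for the moment, N m; "grip_width": opening from 0.0 (shut) to 1.0 (fully open); "finger_force": force on a finger pad.
Only numpy, scipy, OpenCV 4.12 (cv2) and the standard library are available. Lean on these libraries where they do the work, as an engineer would, in place of code of your own. Each camera call takes 0.05 s, during which the arm holds its last target. There are 200 camera calls.

## Task

The dust-filter case stands half open: shut its cover, take the stud key out of its stand, and with the key press down each of the two slotted quarter-turn studs and turn it clockwise until it drops into its catch. Then put the key back upright in its stand, fully seated, and leave the tin, the dish and the compound bar where they are; drive the studs only with the key, not with bare fingers.

Things in the scene. Friction and masses are not known exactly. Their poses are not given: they have to be found in the camera images.
- filter_case: Fixed grey metal box, 150 (x, front to back) x 200 (y) x 65 mm high, bolted to the worktop. Origin: centre of its underside; its x axis points from the front edge (near the robot) to the back edge, where the cover is hinged; z is up. A black hose stub of 44 mm diameter sticks out 15 mm from its +y side.
- cover (a joint): Angle of the green hinged cover, rad: 0 = shut flat on the case, grows as the front edge rises. A stiff hinge: it stays at any angle where it is left, and its front edge needs 1 to 2 N from above to swing it shut. The cover is a plate 154 x 206 x 6 mm; shut, its top is 71 mm above the worktop.
- cover_tab (a point): Middle of the upper face of the black tab (50 mm wide in y, 16 mm of it sticking out, 6 mm thick) at the cover's front edge; 165 mm from the hinge line. Pushing here from above shuts the cover.
- cover_hinge (a point): Middle of the cover's hinge line, which runs along the case's y axis 75 mm behind the centre of the case, 65 mm above the worktop. The frame turns with the cover.
- stud_left: Brass stud, round slotted head 32 mm across, in the cover's +y side, 120 mm before the hinge line, 65 mm from the middle. Origin on its axis, level with the cover's top face while the stud is out; sinks with it. z: its axis, up; x: along the slot (case's x while unlocked). Head top 17 mm above the origin.
- stud_right: The same stud on the cover's -y side.
- stud_left_slot (a point): Middle of the floor of the left stud's slot, on its axis, 10.6 mm above the stud's origin; x along the slot. The slot runs right across the head, is 5.4 mm wide, flared to 10.6 mm at its mouth, and 6.4 mm deep.
- stud_right_slot (a point): The same point of the right stud.
- stud_left_press (a joint): How far the left stud is pressed down, m: 0 = out, 0.008 = stop. A spring pushes it out with 3.3 N at 0 and 7.7 N at the stop. It can turn only while pressed down more than about 5 mm; in the locked position it springs back to about 2 mm, held in the notch of its catch.
- stud_left_turn (a joint): Turn of the left stud, rad: 0 = unlocked, grows clockwise seen from above, stop at 1.4. Dropped into its catch it rests between about 1.25 and 1.4; the slot then points at the two white marks on the cover. The key's blade has about 0.08 rad of play in the slot, so turn the key a little past 1.4 rad; light to turn (under 0.1 N m).
- stud_right_press (a joint): The same for the right stud.
- stud_right_turn (a joint): The same for the right stud.
- stud_key: Loose key, 100 mm tall, 0.12 kg, blade down in its stand. Origin: middle of the blade's lower edge; z up. Blade 18 mm (x) by 4 mm (y), z = 0 to 13 mm, its lowest 3 mm only 2.5 mm thick; steel barrel 20 mm thick up to a flange 36 mm across at z = 40 to 44 mm; orange square grip 20 x 20 mm (sides along x and y), z = 44 to 98 mm.
- key_stand: Fixed aluminium block, 64 x 64 x 45 mm, with an upright through hole of 26 mm with a chamfer of 2 mm. Origin: centre of its underside. The key hangs in the hole with its flange resting on the block's top: the key's origin is then 5 mm above the worktop.
- stand_hole (a point): Centre of the mouth of the stand's hole, on the block's top, 45 mm above the worktop.
- wax_tin: Bystander: round tin with gold lid, 66 mm across, 27 mm high; origin: centre of its underside.
- parts_dish: Bystander: round shallow metal dish, 49 mm across, 11 mm high; origin: centre of its underside.
- compound_bar: Bystander: green polishing compound bar, 36 x 60 x 30 mm; origin: centre of its underside.
Mind the look-alikes: they are no part of the job. What is meant by the stud_key is not pink, and is the larger of those in its own colour.

How it is judged:
On the way, in this order (a step that is already met when the one before it is completed fails the run):
1. the cover is shut (value of joint cover below 0.03 rad), for 0.2 s.
2. the key is lifted clear of its stand (z of stud_key in the frame of key_stand above 0.05 m), for 0.1 s.
3. one stud is locked in its catch (((value of joint stud_left_turn above 1.2 rad and value of joint stud_left_press between 0.001 and 0.0036 m) or (value of joint stud_right_turn above 1.2 rad and value of joint stud_right_press between 0.001 and 0.0036 m))), for 0.2 s.
4. both studs are locked in their catches (value of joint each of stud_left_turn, stud_right_turn above 1.2 rad and value of joint stud_left_press between 0.001 and 0.0036 m and value of joint stud_right_press between 0.001 and 0.0036 m), for 0.2 s.
At the end, for the whole second after the job is handed in: Cover shut (under 0.03 rad); both studs turned past 1.2 rad and sprung back into their notches (pressed 1 to 3.6 mm); key released, at rest, upright within 0.1 rad in its stand, flange down within 4 mm, within 8 mm of the hole's centre (all of step 4 and value of joint cover below 0.03 rad and horizontal distance between stud_key and stand_hole below 0.008 m and z of stud_key in the frame of key_stand below 0.009 m and angle between stud_key's own z axis and vertical below 0.1 rad and linear speed of stud_key below 0.02 m/s); the robot touches nothing.
It fails at once if a stud is driven with bare fingers (contact force between the fingers and stud_left above 3 N or contact force between the fingers and stud_right above 3 N).
It fails at once if a bystander is moved by more than 20 mm (distance of any of wax_tin, parts_dish, compound_bar from where it was at the start of the episode above 0.02 m).
It also fails if it takes over 70 s, if anything falls off the work surface, if the arm or the gripper's body presses on something with over 40 N, if the wrist force passes 120 N, or if a joint passes its speed limit or range.

## Working session

There is one attempt and no reset: what is moved stays moved. The work goes in short steps, Python scripts to look and compute and a tool call to move; the robot and the scene stay as the last step left them, time stands still between calls to the robot, and variables do not carry over. Pictures are saved under pics/ and viewed, at most 10 in all, crops included, and the job is handed in when it is done.

Besides the shell and the picture viewer there is one more tool, called after "Call:" by a JSON object that holds its "name" and its "arguments". apply_moves: Moves the arm, as the interface text tells. Its arguments: {"type":"object","properties":{"translation":{"type":"array","items":{"type":"array","items":{"type":"number"}}},"rot":{"type":"array","items":{"type":"array","items":{"type":"number"}}},"jaw":{"type":"number"}},"required":["translation","rot"]}

```bash
mkdir -p pics; cat > h.py <<'E'
import numpy as np, cv2
from scipy.spatial.transform import Rotation as R
from station import r, imaging
def cam(n):
    m=imaging.camera_model(n); return np.array(m["K"],float),cv2.Rodrigues(np.array(m["rvec"],float))[0],np.array(m["tvec"],float).ravel()
def ray(c,p):
    K,Rm,t=c; d=Rm.T@np.linalg.solve(K,[p[0],p[1],1.]); return -Rm.T@t,d/np.linalg.norm(d)
def onz(c,p,z):
    o,d=ray(c,p); return o+d*(z-o[2])/d[2]
def tri(L):
    A=0;b=0
    for c,p in L:
        o,d=ray(c,p); M=np.eye(3)-np.outer(d,d); A=A+M; b=b+M@o
    return np.linalg.solve(A,b)
def proj(c,X):
    K,Rm,t=c; q=K@(Rm@np.array(X)+t); return q[:2]/q[2]
def ctr(e): return ((e[0]+e[2])/2,(e[1]+e[3])/2)
E
python3 - <<'E'
from h import *
for n in ["scene","side"]:
    im=imaging.get_image(n); cv2.imwrite(f"pics/{n}0.png",im)
    c=cam(n); print(n,"cam at",(-c[1].T@c[2]).round(3))
    for t in ["filter_case","cover","cover_tab","stud_left","stud_key","key_stand","wax_tin","parts_dish","compound_bar"]:
        print(t,[(round(d["conf"],2),[int(v) for v in d["extent"]]) for d in imaging.boxes_of(n,t)[:4]])
E
```

```text
scene cam at [0.056 0.498 0.791]
filter_case [(0.92, [256, 194, 345, 299])]
cover [(0.55, [260, 192, 341, 269])]
cover_tab [(0.73, [262, 189, 342, 274])]
stud_left [(0.67, [304, 239, 315, 251]), (0.58, [393, 239, 435, 271])]
stud_key [(0.89, [438, 194, 456, 225]), (0.5, [436, 224, 447, 243])]
key_stand [(0.61, [396, 241, 433, 271])]
wax_tin [(0.75, [298, 239, 316, 250]), (0.73, [257, 308, 293, 335]), (0.48, [316, 193, 328, 209]), (0.2, [259, 190, 341, 273])]
parts_dish [(0.7, [320, 314, 343, 335])]
compound_bar [(0.78, [221, 291, 252, 326]), (0.38, [265, 191, 342, 274])]
side cam at [0.802 0.425 0.831]
filter_case [(0.74, [250, 217, 400, 365])]
cover [(0.62, [251, 213, 400, 345]), (0.39, [279, 234, 298, 252])]
cover_tab [(0.83, [251, 216, 401, 343])]
stud_left [(0.54, [360, 255, 381, 275])]
stud_key [(0.87, [333, 154, 352, 182]), (0.59, [285, 113, 300, 150]), (0.54, [326, 149, 337, 164])]
key_stand []
wax_tin [(0.97, [401, 322, 446, 361]), (0.56, [281, 236, 301, 253])]
parts_dish [(0.69, [414, 270, 443, 296])]
compound_bar [(0.56, [382, 371, 426, 395])]
```

View pics/scene0.png

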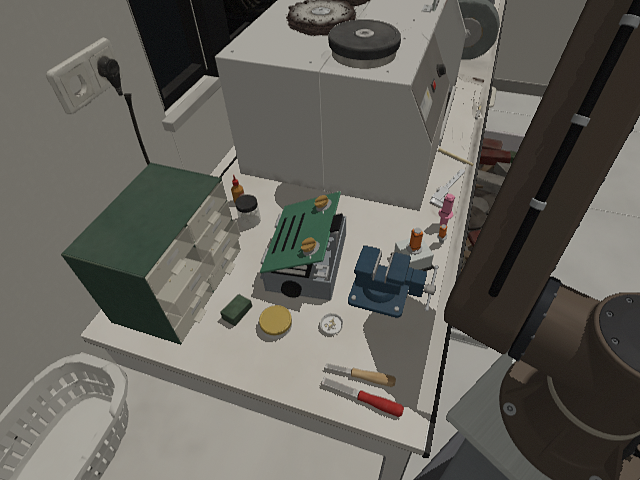

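View pics/side0.png

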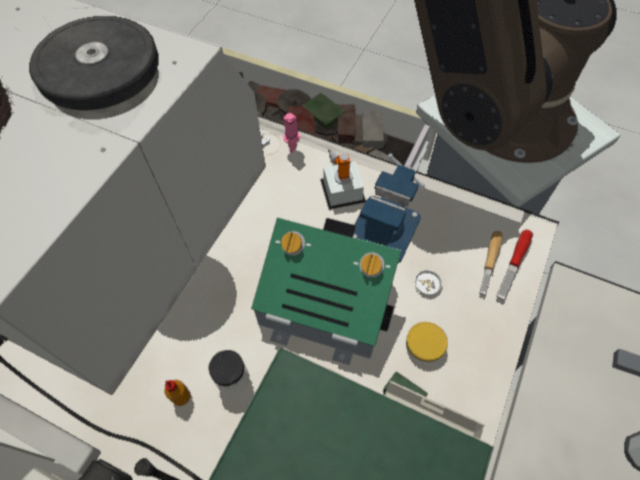

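The side picture shows the case's tab edge facing up (about 340,228), with studs at (292,243) and (371,265). The stand with an orange key is at (343,185). A blue vise stands at (387,210).

Key candidates:
- Orange grip in the stand: scene (416,239), side (343,168).
- Small orange one: scene (442,232).
- Pink one: scene (446,208), side (291,125).

The larger orange one in the block fits the description. I'll confirm it in a crop.

```bash
python3 - <<'E'
from h import *
a=cv2.imread("pics/scene0.png")[185:285,350:470]; b=cv2.imread("pics/side0.png")[105:215,260:400]
cv2.imwrite("pics/crop.png",np.hstack([cv2.resize(a,(400,333)),cv2.resize(b,(400,333))]))
S=cam("scene");D=cam("side")
for n,p,q in [("studA",(320,203),(292,243)),("studB",(309,245),(371,265)),("keytop",(416,231),(343,157)),("tin",(275,320),(427,340)),("dish",(331,324),(428,284)),("pink",(448,196),(291,116)),("smallor",(442,228),(333,153))]:
    X=tri([(S,p),(D,q)]); print(n,X.round(3),"reproj",proj(S,X).round(0),proj(D,X).round(0))
s=r.get_state(); print(s["t"],s["ee_pos"],s["orientation"],s["ft_force"]); W=cam("wrist"); print("wristcam",(-W[1].T@W[2]).round(3),W[1][2].round(3),W[0][0,0])
for n,q in [("tabcornerL?",(277,220)),("tabcornerR",(399,263)),("stand",(343,190))]: print(n,onz(D,q,.045),onz(D,q,.1))
E
```

```text
studA [0.612 0.056 0.132] reproj [320. 203.] [292. 243.]
studB [0.532 0.155 0.131] reproj [308. 246.] [370. 264.]
keytop [ 0.428 -0.06   0.102] reproj [416. 231.] [343. 157.]
tin [0.499 0.279 0.022] reproj [275. 320.] [427. 340.]
dish [0.423 0.195 0.005] reproj [330. 325.] [427. 283.]
pink [ 0.451 -0.2    0.103] reproj [448. 196.] [291. 116.]
smallor [ 0.412 -0.122  0.064] reproj [438. 233.] [331. 146.]
1.0 [ 0.18937594 -0.59562989  0.23133672] [ 3.14150306e+00 -2.17000035e-05  3.07765685e-01] [-0.28564153  0.753091   -0.26985717]
wristcam [ 0.266 -0.571  0.374] [-0.302 -0.095 -0.949] 345.65191893384133
tabcornerL? [ 0.58395973 -0.0473626   0.045     ] [ 0.59921773 -0.01429276  0.1       ]
tabcornerR [0.45709318 0.14907188 0.045     ] [0.48123281 0.16838981 0.1       ]
stand [ 0.44543762 -0.03355677  0.045     ] [ 0.47039323 -0.00145344  0.1       ]
```

View pics/crop.png

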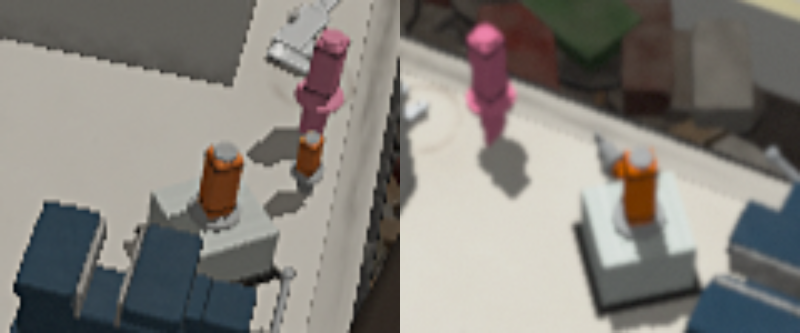

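The crop confirms it: the large orange-gripped key stands in the block, the small orange one is behind it, and the pink one is farther off. Now the rough obstacle positions, for a safe path.

```bash
python3 - <<'E'
from h import *
S=cam("scene");D=cam("side")
for n,p,q in [("viseL jaw top",(369,252),(392,206)),("vise back",(402,260),(400,174)),("machine top near corner",(463,25),(222,48)),("machine front bottom",(421,207),(263,170))]:
    X=tri([(S,p),(D,q)]); print(n,X.round(3),"reproj",proj(S,X).round(0),proj(D,X).round(0))
for n,q in [("mach bottom near",(263,170)),("mach bottom far",(110,388)),("cab corner",(285,350))]: print(n,onz(D,q,0),onz(D,q,.2))
for n,p in [("mach bl",(240,175)),("mach br",(421,207)),("cab bl",(240,240))]: print(n,onz(S,p,0))
E
```

```text
viseL jaw top [0.436 0.084 0.132] reproj [367. 254.] [391. 203.]
vise back [0.381 0.041 0.126] reproj [402. 260.] [400. 173.]
machine top near corner [ 0.553 -0.207  0.396] reproj [436.  58.] [214.  -8.]
machine front bottom [ 0.528 -0.204  0.002] reproj [419. 209.] [262. 166.]
mach bottom near [ 0.5302161 -0.1949146  0.       ] [ 0.59563433 -0.04564768  0.2       ]
mach bottom far [0.96530062 0.04663707 0.        ] [0.92595852 0.1377428  0.2       ]
cab corner [0.69804298 0.15382955 0.        ] [0.72305159 0.21912531 0.2       ]
mach bl [0.96703258 0.06076583 0.        ]
mach br [ 0.53113734 -0.21735449  0.        ]
cab bl [0.75466402 0.20063188 0.        ]
```

```bash
cat >> h.py <<'E'
def rel(pos,yaw,s=None):
    s=s or r.get_state(); R0=R.from_euler('xyz',s["orientation"]); Rt=R.from_euler('xyz',[np.pi,0,yaw])
    print("t",round(s["t"],2),"move",(100*(R0.inv().apply(np.array(pos)-s["ee_pos"]))).round(2),"rot",(R0.inv()*Rt).as_rotvec().round(3))
E
python3 - <<'E'
from h import *
rel([.36,-.30,.33],2.25); rel([.40,-.10,.33],2.25)
E
```

```text
t 1.0 move [ 25.22 -23.    -9.87] rot [ 0.     0.    -1.942]
t 1.0 move [ 35.09 -40.85  -9.87] rot [ 0.     0.    -1.942]
```

Call:
{"name": "apply_moves", "arguments": {"translation": [[4,-3.5,-4],[9,-8,-6],[14,-12.5,-8],[19,-17,-9.9],[24,-22,-9.9],[26,-25,-9.9],[28,-29,-9.9],[31,-33,-9.9],[33,-37,-9.9],[35,-40.8,-9.9]], "rot": [[0,0,-0.18],[0,0,-0.36],[0,0,-0.54],[0,0,-0.72],[0,0,-0.9],[0,0,-1.08],[0,0,-1.26],[0,0,-1.44],[0,0,-1.62],[0,0,-1.8]], "jaw": 0}}

```text
t: 2.25
ee_pos: [0.3993, -0.0992, 0.3305]
orientation: [3.141, 0.001, 2.114]
ft_force: [-0.3, -0.5, 0.7]
grip_width: 0.002
finger_force: 0.0
```

```bash
python3 - <<'E'
from h import *
s=r.get_state(); print(s["t"],s["ee_pos"],s["orientation"],s["joints"])
W=cam("wrist"); im=imaging.get_image("wrist"); cv2.imwrite("pics/w1.png",im)
np.savez("w1.npz",K=W[0],R=W[1],t=W[2])
for n in ["stud_key","key_stand","stud_left","cover_tab"]:
    print(n,[(round(d["conf"],2),[int(v) for v in d["extent"]]) for d in imaging.boxes_of("wrist",n)[:4]])
rel([.44,-.02,.33],2.25)
E
```

```text
2.25 [ 0.3993416  -0.09921842  0.33049895] [3.14125829e+00 5.33267931e-04 2.11394255e+00] [-4.04344223e-01  7.22208563e-02  1.88898903e+00 -4.30376795e-05
  1.17975460e+00 -9.47474146e-01]
stud_key [(0.94, [342, 156, 373, 189]), (0.56, [296, 169, 326, 218])]
key_stand [(0.97, [314, 126, 390, 206]), (0.61, [589, 12, 628, 57])]
stud_left [(0.98, [589, 8, 623, 54])]
cover_tab [(0.64, [345, 154, 370, 188]), (0.58, [538, 0, 638, 224])]
t 2.5 move [4.89 7.63 0.04] rot [ 0.     0.001 -0.143]
```

View pics/w1.png

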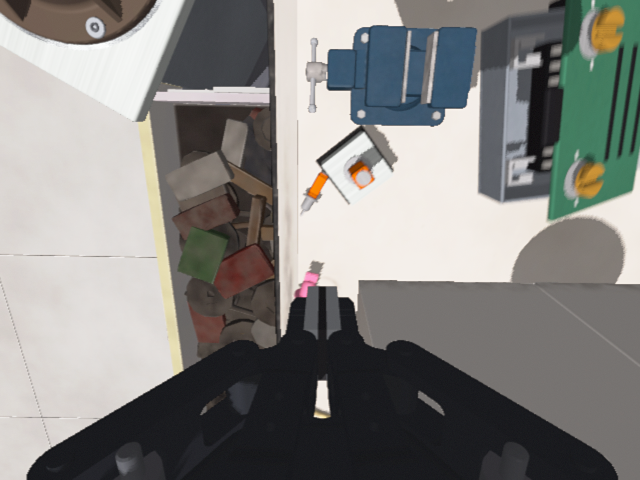

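The picture shows the stand at (352,165) with the key's grip at (362,176), the vise above it, and the studs at (603,30) and (585,180). Refining the case pose with a third view.

```bash
python3 - <<'E'
from h import *
S=cam("scene");D=cam("side");w=np.load("w1.npz");W=(w["K"],w["R"],w["t"])
A=tri([(S,(321,203)),(D,(292,242)),(W,(607,29))]);B=tri([(S,(309,245)),(D,(371,264)),(W,(589,178))]);
for X,p in ((A,"A"),(B,"B")): print(p,X.round(4),proj(S,X).round(1),proj(D,X).round(1),proj(W,X).round(1))
A=tri([(D,(292,242)),(W,(603,30))]);
k=tri([(S,(416,231)),(D,(343,157)),(W,(364,177))]);print("key",k.round(4),proj(W,k).round(1),proj(D,k).round(1))
for n,q in [("st corners",(363,128)),("",(318,163)),("",(348,203)),("",(393,168)),("front edge case top",(483,20)),("",(479,195)),("vise",(440,125)),("",(470,30))]: print(n,onz(W,q,.045 if n!="front edge case top" else .065).round(4),onz(W,q,.065).round(4))
E
```

```text
A [0.5665 0.1026 0.1764] [316.2 208.5] [332.8 235.5] [626.9 113.2]
B [0.5625 0.116  0.1198] [313.8 231.7] [339.4 258.8] [584.9  99. ]
key [ 0.4272 -0.0581  0.1034] [364.  179.1] [344.2 157.3]
st corners [ 0.4039 -0.0126  0.045 ] [ 0.4017 -0.0134  0.065 ]
 [ 0.3792 -0.0753  0.045 ] [ 0.3782 -0.0731  0.065 ]
 [ 0.4375 -0.0986  0.045 ] [ 0.4338 -0.0953  0.065 ]
 [ 0.4612 -0.0329  0.045 ] [ 0.4564 -0.0327  0.065 ]
front edge case top [0.4493 0.1398 0.065 ] [0.4493 0.1398 0.065 ]
 [ 0.5733 -0.0046  0.045 ] [ 0.5631 -0.0058  0.065 ]
vise [0.48   0.0373 0.045 ] [0.4742 0.0341 0.065 ]
 [0.4478 0.1333 0.045 ] [0.4435 0.1257 0.065 ]
```

```bash
python3 - <<'E'
from h import *
from scipy.optimize import least_squares
S=cam("scene");D=cam("side");w=np.load("w1.npz");W=(w["K"],w["R"],w["t"])
# fit hinge mid (x,y), yaw, cover angle to stud head-top centres
obs=[(S,(321,202.5),-1),(D,(292,242),-1),(W,(587,179),-1),(S,(309,245),1),(D,(371,264),1),(W,(606,30),1)]
def P(v,x,y,z):
    c,s=np.cos(v[3]),np.sin(v[3]); X=-(x*c)+z*s; Z=.065+x*s+z*c
    cy,sy=np.cos(v[2]),np.sin(v[2]); return np.array([v[0]+cy*X-sy*y,v[1]+sy*X+cy*y,Z])
f=lambda v:np.concatenate([proj(c,P(v,.12,.065*s,.023))-p for c,p,s in obs])
o=least_squares(f,[.653,.17,.66,.37]);v=o.x;print(v.round(4),o.fun.round(1))
print("tab now",P(v,.165,0,.006));v0=v.copy();v0[3]=0
print("tab shut",P(v0,.165,0,.006),"studs shut L",P(v0,.12,.065,.023),"R",P(v0,.12,-.065,.023))
np.save("case.npy",v)
T=P(v,.163,0,.006);rel(T+[0,0,.03],v[2]+np.pi/2);rel(P(v0,.163,0,.006)-[0,0,.001],v[2]+np.pi/2)
E
```

```text
[0.6488 0.1693 0.6601 0.4195] [-0.5 -0.   1.4 -0.1  0.2  1.3 -1.6  0.9  2.3 -0.2 -0.   1.1]
tab now [0.53169911 0.07843125 0.13769064]
tab shut [0.51846482 0.06815857 0.071     ] studs shut L [0.51415636 0.14709802 0.088     ] R [0.59386872 0.04440459 0.088     ]
t 2.5 move [ 8.71 20.72 16.35] rot [ 0.     0.001 -0.124]
t 2.5 move [ 8.51 19.08 26.04] rot [ 0.     0.001 -0.124]
```

Call:
{"name": "apply_moves", "arguments": {"translation": [[2,5,3],[4,10,6],[6,15,10],[8,19,14],[8.7,20.7,16.3],[8.7,20.7,16.3],[8.7,20.7,18],[8.7,20.5,19.5],[8.65,20.3,20.5],[8.65,20.1,21.5]], "rot": [[0,0,-0.12],[0,0,-0.12],[0,0,-0.12],[0,0,-0.12],[0,0,-0.12],[0,0,-0.12],[0,0,-0.12],[0,0,-0.12],[0,0,-0.12],[0,0,-0.12]]}}

```text
t: 3.75
ee_pos: [0.5278, 0.0758, 0.1152]
orientation: [3.141, 0.0, 2.227]
ft_force: [-1.0, -0.5, 2.2]
grip_width: -0.002
finger_force: 0.7
```

Call:
{"name": "apply_moves", "arguments": {"translation": [[0,-0.2,0.9],[0,-0.4,1.8],[0,-0.6,2.7],[0,-0.8,3.5],[0,-0.95,4.2],[0,-1,4.6],[0,-1,4.6]], "rot": [[0,0,0],[0,0,0],[0,0,0],[0,0,0],[0,0,0],[0,0,0],[0,0,0]]}}

```text
t: 4.62
ee_pos: [0.5199, 0.0704, 0.0708]
orientation: [3.141, 0.001, 2.228]
ft_force: [-5.9, 1.6, 23.9]
grip_width: 0.002
finger_force: 12.1
```

```bash
python3 - <<'E'
from h import *
s=r.get_state(); print(s["t"],s["ee_pos"],s["orientation"],s["ft_force"])
W=cam("wrist"); np.savez("w2.npz",K=W[0],R=W[1],t=W[2])
cv2.imwrite("pics/w2.png",np.hstack([imaging.get_image("wrist")[:,80:480],imaging.get_image("side")[110:400,200:440].repeat(1,0)] if 0 else [imaging.get_image("wrist")]))
E
```

```text
4.625 [0.51994386 0.07038866 0.07075162] [3.14062596e+00 7.41036778e-04 2.22793423e+00] [-5.93786684  1.55982642 23.869114  ]
```

View pics/w2.png

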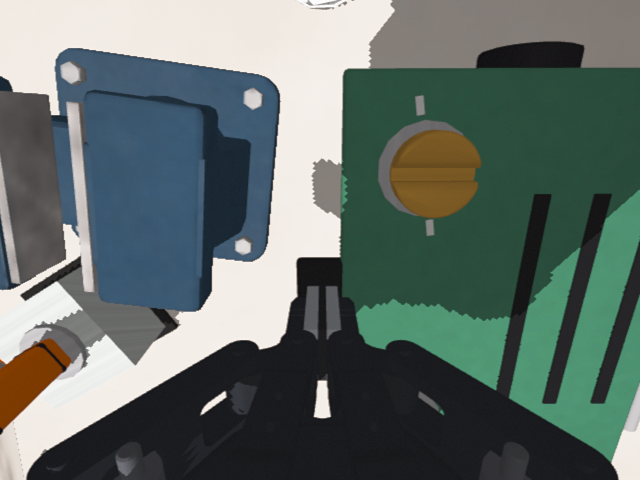

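The cover is shut flat: the fingers rest on the tab at (320,272) and the left stud is at (435,174) with its slot along the case's x. Rising, then viewing the key from two wrist places.

```bash
python3 - <<'E'
from h import *
w=np.load("w2.npz");W=(w["K"],w["R"],w["t"])
print("left stud top",onz(W,(437,174),.088)," edge yaw",onz(W,(344,80),.071)-onz(W,(341,250),.071))
rel([.52,.07,.25],2.23);rel([.43,-.04,.25],2.23)
E
```

```text
left stud top [0.5143524  0.14559176 0.088     ]  edge yaw [-0.0421692   0.05455861  0.        ]
t 4.67 move [ -0.05   0.   -17.93] rot [ 0.001  0.001 -0.002]
t 4.67 move [ -3.26 -13.84 -17.94] rot [ 0.001  0.001 -0.002]
```

Call:
{"name": "apply_moves", "arguments": {"translation": [[0,0,-6],[0,0,-12],[0,0,-18],[-0.8,-3.5,-18],[-1.6,-7,-18],[-2.5,-10.5,-18],[-3.3,-13.8,-18],[-3.3,-13.8,-18]], "rot": [[0,0,0],[0,0,0],[0,0,0],[0,0,0],[0,0,0],[0,0,0],[0,0,0],[0,0,0]], "jaw": 4.5}}

```text
t: 5.68
ee_pos: [0.4297, -0.0411, 0.2493]
orientation: [-3.141, -0.0, 2.226]
ft_force: [-0.0, 1.3, -1.1]
grip_width: 0.528
finger_force: 0.0
```

```bash
python3 - <<'E'
from h import *
s=r.get_state(); print(s["t"],s["ee_pos"],s["orientation"],s["ft_force"],s["grip_width"])
W=cam("wrist"); np.savez("w3.npz",K=W[0],R=W[1],t=W[2])
cv2.imwrite("pics/w3.png",imaging.get_image("wrist"))
for n in ["stud_key","key_stand"]:
    print(n,[(round(d["conf"],2),[int(v) for v in d["extent"]]) for d in imaging.boxes_of("wrist",n)[:4]])
E
```

```text
5.675 [ 0.429698   -0.04114512  0.24931043] [-3.14127370e+00 -5.89641219e-05  2.22554340e+00] [-0.02885412  1.3495917  -1.06331433] 0.5282241947229096
stud_key [(0.73, [291, 198, 322, 240]), (0.52, [495, 231, 533, 265])]
key_stand [(0.83, [268, 159, 350, 251])]
```

View pics/w3.png

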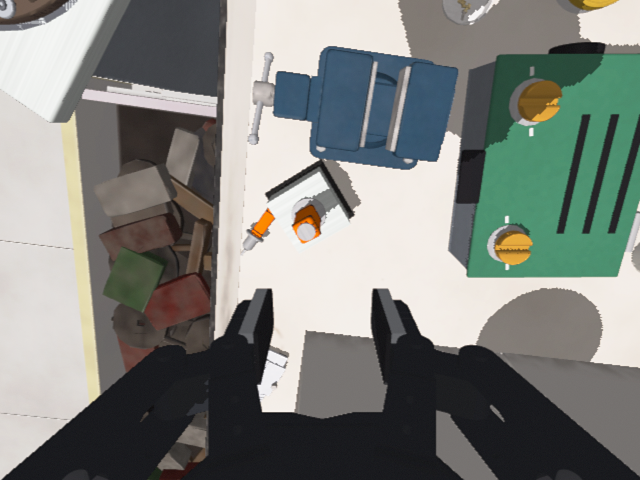

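The stand shows at (310,205) and the key's top at (307,230). The small look-alike is at (260,228). Fitting the grip's square prism to the orange masks gives position and yaw.

```bash
cat > fit.py <<'E'
from h import *
from scipy.optimize import minimize
def load(f): w=np.load(f); return (w["K"],w["R"],w["t"])
views=[(load("w3.npz"),"pics/w3.png",(288,190,330,248)),(load("w1.npz"),"pics/w1.png",(342,155,376,192))]
data=[]
for c,f,(a,b,e,d) in views:
    im=cv2.imread(f); h=cv2.cvtColor(im,cv2.COLOR_BGR2HSV); m=((h[...,0]<18)&(h[...,1]>130)&(h[...,2]>60)).astype(np.uint8)
    k=np.zeros_like(m); k[b:d,a:e]=m[b:d,a:e]
    pts=cv2.findNonZero(k); hull=cv2.convexHull(pts); k[:]=0; 
    roi=np.zeros((480*4//4,640),np.uint8)
    data.append((c,(a,b,e,d),hull)); print(f,len(pts),pts.reshape(-1,2).mean(0))
def draw(poly,box):
    a,b,e,d=box; S=8; k=np.zeros(((d-b)*S,(e-a)*S),np.uint8)
    cv2.fillConvexPoly(k,np.round((poly-[a,b]+.5)*S).astype(np.int32),1); return k
tg=[draw(h.reshape(-1,2).astype(float),b) for _,b,h in data]
def cost(v):
    s=0
    for (c,b,_),t in zip(data,tg):
        y=v[2];q=[]
        for z in (.049,.1035):
            for dx,dy in ((1,1),(1,-1),(-1,-1),(-1,1)):
                q.append(proj(c,[v[0]+.01*(dx*np.cos(y)-dy*np.sin(y)),v[1]+.01*(dx*np.sin(y)+dy*np.cos(y)),z]))
        k=draw(cv2.convexHull(np.array(q,np.float32)).reshape(-1,2),b); s+=(k!=t).mean()
    return s
for y0 in np.arange(0,1.57,.2):
    o=minimize(cost,[.424,-.057,y0],method="Nelder-Mead",options=dict(initial_simplex=[[.424,-.057,y0],[.43,-.057,y0],[.424,-.05,y0],[.424,-.057,y0+.15]],maxiter=300))
    print(o.x.round(4),round(o.fun,4))
E
python3 fit.py; python3 - <<'E'
import cv2
a=cv2.imread("pics/w3.png")[150:260,230:370]; cv2.imwrite("pics/c3.png",cv2.resize(a,(700,550),interpolation=cv2.INTER_CUBIC))
E
```

```text
pics/w3.png 482 [307.21784232 219.55809129]
pics/w1.png 207 [358.65217391 171.18357488]
[ 0.4252 -0.0581 -0.5226] 0.1377
[ 0.425  -0.058  -0.5285] 0.1366
[ 0.425  -0.058   1.0423] 0.1366
[ 0.4248 -0.0577  1.0424] 0.1371
[ 0.4247 -0.0576  1.0708] 0.1371
[ 0.4252 -0.0581  1.0379] 0.138
[ 0.4251 -0.0579  1.0549] 0.1385
[ 0.4246 -0.0577  1.0672] 0.1376
```

View pics/c3.png

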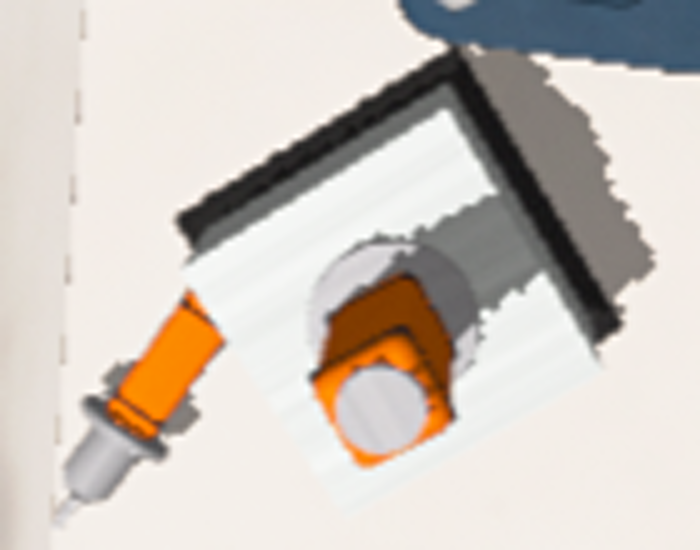

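```bash
python3 - <<'E'
from h import *
w=np.load("w3.npz");W=(w["K"],w["R"],w["t"])
for z,C in ((.045,[(190,260),(450,108),(600,360),(345,510)]),(.103,[(315,378),(405,325),(455,415),(368,465)])):
    P=np.array([onz(W,(230+x/5-.4,150+y/5-.4),z)[:2] for x,y in C]); print("centre",P.mean(0).round(4))
    for i in range(4):
        d=P[(i+1)%4]-P[i]; print(np.linalg.norm(d).round(4),(np.arctan2(d[1],d[0])%(np.pi/2)).round(3))
c=onz(W,(230+380/5-.4,150+398/5-.4),.105); print("cap",c)
for z in (.25,.06): rel([.425,-.058,z],2.76)
E
```

```text
centre [ 0.4247 -0.0572]
0.0618 1.18
0.061 1.193
0.0637 1.211
0.063 1.163
centre [ 0.4247 -0.0568]
0.0185 1.199
0.0185 1.14
0.0181 1.198
0.0185 1.162
cap [ 0.4238304  -0.05715747  0.105     ]
t 5.83 move [-1.06 -1.59 -0.07] rot [ 0.     0.    -0.532]
t 5.83 move [-1.06 -1.6  18.93] rot [ 0.     0.    -0.532]
```

Call:
{"name": "apply_moves", "arguments": {"translation": [[-0.4,-0.5,0],[-0.8,-1.1,2],[-1,-1.5,4],[-1,-1.5,7],[-1,-1.5,11],[-1,-1.5,14],[-1,-1.5,16.5],[-1,-1.5,18.5],[-1,-1.5,18.9],[-1,-1.5,18.9]], "rot": [[0,0,-0.18],[0,0,-0.36],[0,0,-0.525],[0,0,-0.525],[0,0,-0.525],[0,0,-0.525],[0,0,-0.525],[0,0,-0.525],[0,0,-0.525],[0,0,-0.525]]}}

```text
t: 7.08
ee_pos: [0.4253, -0.0569, 0.0603]
orientation: [-3.142, -0.0, 2.754]
ft_force: [-0.7, -0.5, 0.6]
grip_width: 0.529
finger_force: 0.0
```

Call:
{"name": "apply_moves", "arguments": {"translation": [[0,0,0],[0,0,0],[0,0,0],[0,0,0],[0,0,0]], "rot": [[0,0,0],[0,0,0],[0,0,0],[0,0,0],[0,0,0]], "jaw": 0.5}}

```text
t: 7.7
ee_pos: [0.4254, -0.0573, 0.061]
orientation: [3.141, 0.002, 2.753]
ft_force: [0.4, 2.2, 6.4]
grip_width: 0.225
finger_force: 58.7
```

Call:
{"name": "apply_moves", "arguments": {"translation": [[0,0,-2],[0,0,-5],[0,0,-9],[0,0,-14],[0,0,-19],[0,0,-19]], "rot": [[0,0,0],[0,0,0],[0,0,0],[0,0,0],[0,0,0],[0,0,0]]}}

```text
t: 8.45
ee_pos: [0.4259, -0.0575, 0.2535]
orientation: [3.141, 0.007, 2.753]
ft_force: [0.4, -0.6, -1.2]
grip_width: 0.227
finger_force: 58.8
```

```bash
python3 - <<'E'
from h import *
s=r.get_state(); p=s["ee_pos"]; print(s["t"],p,s["orientation"],s["ft_force"],s["grip_width"])
b=np.array(p)-[0,0,.055]
tiles=[]
for n in ["scene","side","wrist"]:
    c=cam(n); im=imaging.get_image(n); cv2.imwrite(f"pics/L_{n}.png",im); u=proj(c,b+[0,0,.02]); print(n,u)
    h=30 if n!="wrist" else 80
    x,y=int(np.clip(u[0],h,640-h)),int(np.clip(u[1],h,480-h)); tiles.append(cv2.resize(im[y-h:y+h,x-h:x+h],(266,266),interpolation=cv2.INTER_CUBIC))
    for k,a in (("x||1.18",1.18),("x||2.75",2.75)):
        d=.009*np.array([np.cos(a),np.sin(a),0]); print(k,(proj(c,b+d)-proj(c,b-d)).round(1), "blade tip",proj(c,b).round(0))
cv2.imwrite("pics/lift.png",np.hstack(tiles))
E
```

```text
8.45 [ 0.42585789 -0.05747041  0.25347338] [3.14098849 0.00695944 2.7528221 ] [ 0.3954326  -0.55541926 -1.17795565] 0.22737247402498567
scene [423.45605228 191.39182629]
x||1.18 [-8.1  2.1] blade tip [422. 199.]
x||2.75 [4.1 5.7] blade tip [422. 199.]
side [347.17130084 111.21124319]
x||1.18 [2.5 7.8] blade tip [347. 120.]
x||2.75 [10.5 -1.7] blade tip [347. 120.]
wrist [322.06119116 277.01572905]
x||1.18 [29.5  0. ] blade tip [322. 263.]
x||2.75 [  0.1 -27.2] blade tip [322. 263.]
```

View pics/lift.png

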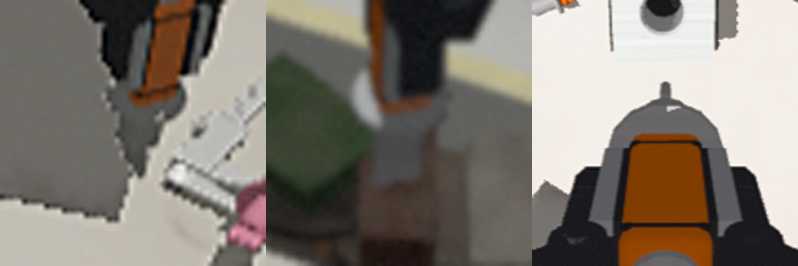

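The wrist tile shows the thin blade end at (665,88), in line with the tool's x. The scene and side tiles agree (narrow and wide), so key x is parallel to the tool's x at yaw 2.753. The stud needs a tool yaw of 3.80.

```bash
python3 - <<'E'
from h import *
w=np.load("w3.npz");W=(w["K"],w["R"],w["t"])
print("L",onz(W,(540.5,101),.088),"R",onz(W,(514,247.5),.088))
rel([.594,.044,.20],3.80); rel([.594,.044,.17],3.80)
E
```

```text
L [0.51366582 0.14439014 0.088     ] R [0.59259696 0.04285653 0.088     ]
t 8.6 move [-11.87  15.79   4.93] rot [ 0.000e+00 -1.000e-03 -1.047e+00]
t 8.6 move [-11.88  15.79   7.93] rot [ 0.000e+00 -1.000e-03 -1.047e+00]
```

Call:
{"name": "apply_moves", "arguments": {"translation": [[-1.5,2,0],[-4,5,0],[-6,8,1],[-8,11,2],[-10,14,3],[-11.8,15.7,5],[-11.8,15.7,7.5],[-11.8,15.7,7.5]], "rot": [[0,0,-0.17],[0,0,-0.35],[0,0,-0.52],[0,0,-0.7],[0,0,-0.88],[0,0,-1.047],[0,0,-1.047],[0,0,-1.047]]}}

```text
t: 9.6
ee_pos: [0.5923, 0.0434, 0.1719]
orientation: [3.137, -0.005, -2.483]
ft_force: [-0.6, 0.0, -1.2]
grip_width: 0.225
finger_force: 58.7
```

```bash
python3 - <<'E'
from h import *
s=r.get_state(); p=s["ee_pos"]; print(s["t"],p,s["orientation"],s["ft_force"],s["joints"])
W=cam("wrist"); im=imaging.get_image("wrist"); np.savez("w4.npz",K=W[0],R=W[1],t=W[2]); cv2.imwrite("pics/w4.png",im)
print("exp stud",proj(W,[.5935,.044,.088]),"tip",proj(W,np.array(p)-[0,0,.055]))
cv2.imwrite("pics/w4c.png",cv2.resize(im[100:340,180:460],(700,600)))
E
```

```text
9.6 [0.59227468 0.04343222 0.17189749] [ 3.13745073 -0.00514991 -2.48345341] [-0.57033435  0.04284602 -1.17229984] [-3.79432500e-02  5.13973753e-01  1.69871462e+00 -1.53846626e-04
  9.35511985e-01 -2.26677645e+00]
exp stud [320.17461295 244.73543052] tip [320.65809475 258.62196616]
```

View pics/w4c.png

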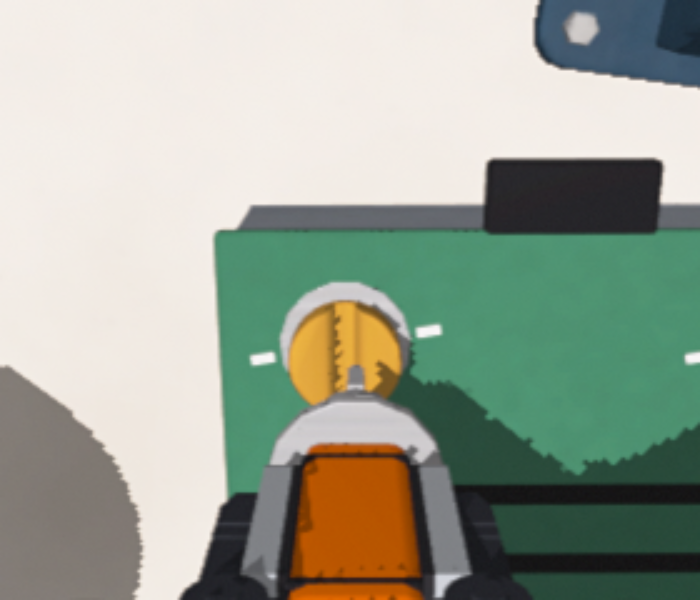

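The crop shows the right stud at (345,355) with its slot vertical, in line with the blade. The key blade at (356,380) is about 2.5 mm too far right, so I shift -y and descend.

Call:
{"name": "apply_moves", "arguments": {"translation": [[0,-0.25,0],[0,-0.25,1],[0,-0.25,2],[0,-0.25,2.8],[0,-0.25,3.3],[0,-0.25,3.6],[0,-0.25,3.8],[0,-0.25,3.8]], "rot": [[0,0,0],[0,0,0],[0,0,0],[0,0,0],[0,0,0],[0,0,0],[0,0,0],[0,0,0]]}}

```text
t: 10.65
ee_pos: [0.5952, 0.0414, 0.1375]
orientation: [-3.141, 0.0, -2.483]
ft_force: [-1.0, 0.5, 1.5]
grip_width: 0.226
finger_force: 59.1
```

Call:
{"name": "apply_moves", "arguments": {"translation": [[0,0.05,0.2],[0,0.05,0.4],[0,0.05,0.6],[0,0.05,0.75],[0,0.05,0.75]], "rot": [[0,0,0],[0,0,0],[0,0,0],[0,0,0],[0,0,0]]}}

```text
t: 11.28
ee_pos: [0.5952, 0.0416, 0.1299]
orientation: [-3.141, 0.0, -2.483]
ft_force: [0.4, -2.1, 5.9]
grip_width: 0.228
finger_force: 59.7
```

Call:
{"name": "apply_moves", "arguments": {"translation": [[0,0,0.03],[0,0,0.03],[0,0,0.03],[0,0,0.03],[0,0,0.03],[0,0,0.03],[0,0,0.03],[0,0,0.03],[0,0,0.03],[0,0,0.03]], "rot": [[0,0,0.16],[0,0,0.32],[0,0,0.48],[0,0,0.64],[0,0,0.8],[0,0,0.96],[0,0,1.12],[0,0,1.28],[0,0,1.42],[0,0,1.5]]}}

```text
t: 12.52
ee_pos: [0.595, 0.0421, 0.1297]
orientation: [3.141, 0.0, 2.296]
ft_force: [-0.4, 2.6, 5.3]
grip_width: 0.227
finger_force: 59.7
```

Call:
{"name": "apply_moves", "arguments": {"translation": [[0,0,0],[0,0,0]], "rot": [[0,0,0],[0,0,0]]}}

```text
t: 12.78
ee_pos: [0.5951, 0.0421, 0.1297]
orientation: [3.141, 0.0, 2.3]
ft_force: [0.6, 0.9, 6.3]
grip_width: 0.225
finger_force: 59.7
```

```bash
python3 - <<'E'
from h import *
s=r.get_state(); print({k:np.round(s[k],3) for k in ("t","ee_pos","orientation","ft_force","wrist_torque","grip_width")})
E
```

```text
{'t': np.float64(12.775), 'ee_pos': array([0.595, 0.042, 0.13 ]), 'orientation': array([3.141, 0.   , 2.3  ]), 'ft_force': array([0.608, 0.947, 6.267]), 'wrist_torque': array([0.343, 0.039, 0.065]), 'grip_width': np.float64(0.225)}
```

Call:
{"name": "apply_moves", "arguments": {"translation": [[0,0,-0.3],[0,0,-0.6],[0,0,-1],[0,0,-2],[0,0,-4],[0,0,-5.5],[0,0,-5.5],[0,0,-5.5]], "rot": [[0,0,0],[0,0,0],[0,0,0],[0,0,0],[0,0,0],[0,0,0],[0,0,0],[0,0,0]]}}

```text
t: 13.78
ee_pos: [0.5946, 0.0417, 0.184]
orientation: [-3.141, -0.0, 2.3]
ft_force: [-0.4, -0.3, -1.4]
grip_width: 0.224
finger_force: 58.9
```

```bash
python3 - <<'E'
from h import *
s=r.get_state(); p=s["ee_pos"]; print(s["t"],p,s["orientation"],s["ft_force"])
W=cam("wrist"); im=imaging.get_image("wrist"); np.savez("w5.npz",K=W[0],R=W[1],t=W[2]); cv2.imwrite("pics/w5.png",im)
cv2.imwrite("pics/w5c.png",cv2.resize(im[60:340,140:500],(720,560)))
for z in (.195,.175): rel([.514,.146,z],3.80)
E
```

```text
13.775 [0.59461454 0.04169709 0.18402748] [-3.14100382e+00 -3.48671119e-04  2.29979041e+00] [-0.43663033 -0.3005408  -1.40656127]
t 13.82 move [13.15  0.94 -1.11] rot [-0.0e+00 -1.0e-03 -1.5e+00]
t 13.82 move [13.14  0.94  0.89] rot [-0.0e+00 -1.0e-03 -1.5e+00]
```

View pics/w5c.png

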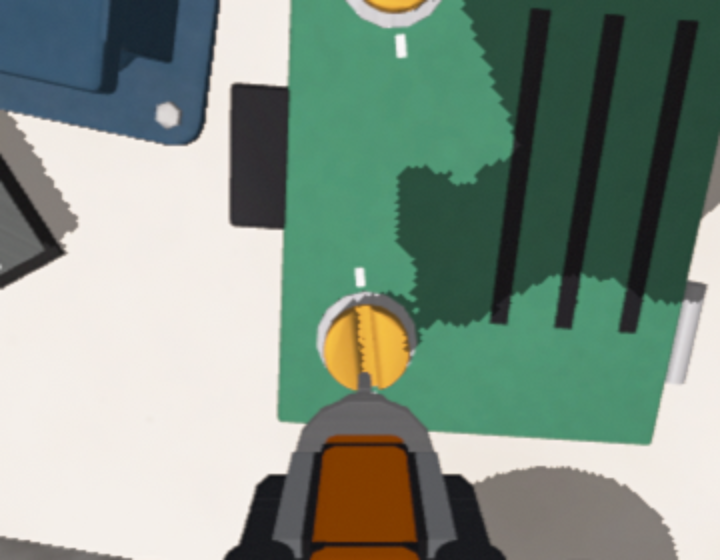

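The right stud's slot at (365,345) points at the white mark (360,277) and the head has sunk into its collar: locked. Now the left stud, 130 mm along the case's y.

Call:
{"name": "apply_moves", "arguments": {"translation": [[2,0,0],[5,0.3,0],[8,0.6,0],[11,0.9,0],[13,0.95,0],[13,0.95,0],[13,0.95,0],[13,0.95,0.5],[13,0.95,0.9],[13,0.95,0.9]], "rot": [[0,0,-0.17],[0,0,-0.34],[0,0,-0.51],[0,0,-0.68],[0,0,-0.85],[0,0,-1.02],[0,0,-1.19],[0,0,-1.36],[0,0,-1.5],[0,0,-1.5]]}}

```text
t: 15.08
ee_pos: [0.5151, 0.145, 0.1747]
orientation: [3.141, -0.001, -2.484]
ft_force: [-0.6, 0.2, -1.2]
grip_width: 0.232
finger_force: 58.9
```

Call:
{"name": "apply_moves", "arguments": {"translation": [[0,0,0],[0,0,0]], "rot": [[0,0,0],[0,0,0]]}}

```text
t: 15.32
ee_pos: [0.5154, 0.145, 0.1755]
orientation: [-3.141, -0.0, -2.485]
ft_force: [-0.1, 0.2, -2.2]
grip_width: 0.228
finger_force: 58.9
```

```bash
python3 - <<'E'
from h import *
s=r.get_state(); print(s["t"],s["ee_pos"],s["orientation"],s["ft_force"],s["joints"][5])
W=cam("wrist"); im=imaging.get_image("wrist"); cv2.imwrite("pics/w6.png",im)
h=cv2.cvtColor(im,cv2.COLOR_BGR2HSV)
def gold(im):
    h=cv2.cvtColor(im,cv2.COLOR_BGR2HSV); return (h[...,0]>16)&(h[...,0]<28)&(h[...,1]>110)&(h[...,2]>90)
for f in ("w4","w6"):
    m=gold(cv2.imread(f"pics/{f}.png"))[200:275,270:380]; y,x=np.nonzero(m); print(f,len(x),"cols",np.percentile(x,[1,50,99])+270,"rows",np.percentile(y,[1,50,99])+200)
print("exp",proj(W,[.515,.145,.088]))
for d in imaging.regions_of("wrist","stud_left")[:3]: print(d["conf"],d["extent"])
E
```

```text
15.325 [0.51542023 0.14502677 0.17550485] [-3.14148469e+00 -3.37421634e-06 -2.48510666e+00] [-0.10084407  0.21697001 -2.21697305] -2.076260938398274
w4 1360 cols [297. 316. 339.] rows [221.59 240.   259.  ]
w6 1431 cols [301. 322. 343.] rows [217. 237. 256.]
exp [321.47727558 240.1752856 ]
0.8 [299.9, 212.2, 342.4, 257.8]
```

Call:
{"name": "apply_moves", "arguments": {"translation": [[0.15,0,0],[0.15,0,1],[0.15,0,2],[0.15,0,2.9],[0.15,0,3.4],[0.15,0,3.6],[0.15,0,3.8],[0.15,0,3.8]], "rot": [[0,0,0],[0,0,0],[0,0,0],[0,0,0],[0,0,0],[0,0,0],[0,0,0],[0,0,0]]}}

```text
t: 16.42
ee_pos: [0.5143, 0.1441, 0.1377]
orientation: [-3.141, 0.0, -2.483]
ft_force: [0.1, -0.6, -1.3]
grip_width: 0.227
finger_force: 59.1
```

Call:
{"name": "apply_moves", "arguments": {"translation": [[0,0,0.2],[0,0,0.4],[0,0,0.6],[0,0,0.75],[0,0,0.75]], "rot": [[0,0,0],[0,0,0],[0,0,0],[0,0,0],[0,0,0]]}}

```text
t: 17.05
ee_pos: [0.5144, 0.1441, 0.13]
orientation: [-3.141, 0.0, -2.483]
ft_force: [-0.4, 1.2, 5.7]
grip_width: 0.233
finger_force: 59.6
```

Same height and force as on the right stud. Turn.

Call:
{"name": "apply_moves", "arguments": {"translation": [[0,0,0.03],[0,0,0.03],[0,0,0.03],[0,0,0.03],[0,0,0.03],[0,0,0.03],[0,0,0.03],[0,0,0.03],[0,0,0.03],[0,0,0.03]], "rot": [[0,0,0.16],[0,0,0.32],[0,0,0.48],[0,0,0.64],[0,0,0.8],[0,0,0.96],[0,0,1.12],[0,0,1.28],[0,0,1.42],[0,0,1.5]]}}

```text
t: 18.3
ee_pos: [0.5146, 0.1449, 0.13]
orientation: [3.14, 0.0, 2.296]
ft_force: [0.7, 5.3, 5.0]
grip_width: 0.229
finger_force: 59.8
```

Call:
{"name": "apply_moves", "arguments": {"translation": [[0,0,0],[0,0,0]], "rot": [[0,0,0],[0,0,0]]}}

```text
t: 18.55
ee_pos: [0.5147, 0.1448, 0.13]
orientation: [3.14, 0.0, 2.299]
ft_force: [0.7, 5.4, 5.5]
grip_width: 0.23
finger_force: 59.8
```

Call:
{"name": "apply_moves", "arguments": {"translation": [[0,0,-0.3],[0,0,-0.6],[0,0,-1],[0,0,-2],[0,0,-4],[0,0,-5.5],[0,0,-5.5],[0,0,-5.5]], "rot": [[0,0,0],[0,0,0],[0,0,0],[0,0,0],[0,0,0],[0,0,0],[0,0,0],[0,0,0]]}}

```text
t: 19.55
ee_pos: [0.5139, 0.144, 0.1843]
orientation: [-3.141, -0.0, 2.3]
ft_force: [-0.2, -0.3, -1.5]
grip_width: 0.225
finger_force: 59.2
```

```bash
python3 - <<'E'
from h import *
s=r.get_state(); p=s["ee_pos"]; print(s["t"],p,s["orientation"],s["ft_force"])
im=imaging.get_image("wrist"); cv2.imwrite("pics/w7.png",im)
# slot edges: orientation via gradient of V inside gold head, compare with locked right stud (w5), unlocked (w6)
for f in ("w5","w6","w7"):
    i=cv2.imread(f"pics/{f}.png"); h=cv2.cvtColor(i,cv2.COLOR_BGR2HSV)
    m=((h[...,0]>14)&(h[...,0]<30)&(h[...,1]>110)&(h[...,2]>60)).astype(np.uint8); m[:190]=0;m[275:]=0;m[:,:270]=0;m[:,380:]=0
    y,x=np.nonzero(m); print(f,len(x),np.percentile(x,[1,99]),np.percentile(y,[1,99]))
    g=cv2.cvtColor(i,cv2.COLOR_BGR2GRAY).astype(np.float32); gx=cv2.Sobel(g,cv2.CV_32F,1,0);gy=cv2.Sobel(g,cv2.CV_32F,0,1)
    e=cv2.erode(m,np.ones((7,7)))>0; A,B,C=(gx*gx)[e].sum(),(gx*gy)[e].sum(),(gy*gy)[e].sum()
    print(" slot angle from image vertical deg",np.degrees(.5*np.arctan2(2*B,A-C)).round(1),"coh",(np.hypot(A-C,2*B)/(A+C)).round(2))
rel([.45,.03,.255],2.753);rel([.4247,-.057,.255],2.753)
E
```

```text
19.55 [0.51390485 0.14402194 0.18426108] [-3.14096623e+00 -2.64516300e-04  2.29973693e+00] [-0.15673691 -0.27586002 -1.53791211]
w5 1409 [303. 343.] [213. 253.]
 slot angle from image vertical deg -5.9 coh 0.73
w6 1446 [301. 343.] [217. 256.]
 slot angle from image vertical deg -2.6 coh 0.5
w7 1397 [304. 344.] [214. 253.]
 slot angle from image vertical deg -5.4 coh 0.74
t 19.6 move [ -4.25 -12.37  -7.08] rot [-0.001 -0.001 -0.453]
t 19.6 move [ -9.05 -20.05  -7.08] rot [-0.001 -0.001 -0.453]
```

Left slot angle and sunk head match the locked right stud. Back to the stand at the pick-up pose.

Call:
{"name": "apply_moves", "arguments": {"translation": [[0,0,-4],[-0.5,-1.5,-7],[-1.8,-5,-7],[-3,-8.5,-7],[-4.3,-12,-7],[-6,-15,-7],[-8,-18,-7],[-9.05,-20,-7],[-9.05,-20,-7],[-9.05,-20,-7]], "rot": [[0,0,0],[0,0,0],[0,0,-0.1],[0,0,-0.2],[0,0,-0.3],[0,0,-0.453],[0,0,-0.453],[0,0,-0.453],[0,0,-0.453],[0,0,-0.453]]}}

```text
t: 20.85
ee_pos: [0.4254, -0.0562, 0.2544]
orientation: [3.142, -0.001, 2.753]
ft_force: [-1.0, 0.4, -2.2]
grip_width: 0.225
finger_force: 59.2
```

```bash
python3 - <<'E'
from h import *
s=r.get_state(); p=s["ee_pos"]; print(s["t"],p,s["orientation"],s["ft_force"])
W=cam("wrist"); im=imaging.get_image("wrist"); cv2.imwrite("pics/w8.png",im)
print("hole exp",proj(W,[.4254,-.0573,.045]))
g=cv2.cvtColor(im,cv2.COLOR_BGR2GRAY)[180:232,285:355]
m=(g<195).astype(np.uint8); n,l,st,c=cv2.connectedComponentsWithStats(m)
for i in range(1,n):
    if st[i,4]>100: u=c[i]+[285,180]; print(st[i]+[285,180,0,0,0],u,onz(W,u,.045))
rel([.4254,-.0573,.1],2.753,s)
E
```

```text
20.85 [ 0.42541294 -0.05622296  0.25441288] [ 3.14158536e+00 -5.18884181e-04  2.75259689e+00] [-0.96697007  0.37145649 -2.24055463]
hole exp [320.75732721 202.45709962]
[350 180   5  46 216] [351.96296296 201.91666667] [ 0.43721162 -0.02698887  0.045     ]
[306 190  26  26 529] [318.42344045 202.39508507] [ 0.42441524 -0.05952637  0.045     ]
t 20.85 move [-0.05 -0.1  15.44] rot [ 0.    -0.001 -0.   ]
```

Call:
{"name": "apply_moves", "arguments": {"translation": [[-0.05,-0.2,4],[-0.05,-0.2,9],[-0.05,-0.2,13],[-0.05,-0.2,14.5],[-0.05,-0.2,15.5],[-0.05,-0.2,16.2],[-0.05,-0.2,16.9],[-0.05,-0.2,17.6],[-0.05,-0.2,18],[-0.05,-0.2,18]], "rot": [[0,0,0],[0,0,0],[0,0,0],[0,0,0],[0,0,0],[0,0,0],[0,0,0],[0,0,0],[0,0,0],[0,0,0]]}}

```text
t: 22.15
ee_pos: [0.425, -0.0587, 0.0745]
orientation: [-3.141, -0.0, 2.753]
ft_force: [-0.7, 0.4, -2.2]
grip_width: 0.227
finger_force: 59.2
```

Call:
{"name": "apply_moves", "arguments": {"translation": [[0,0,0.5],[0,0,0.9],[0,0,1.15],[0,0,1.3],[0,0,1.3]], "rot": [[0,0,0],[0,0,0],[0,0,0],[0,0,0],[0,0,0]]}}

```text
t: 22.78
ee_pos: [0.425, -0.0587, 0.0616]
orientation: [-3.141, -0.0, 2.753]
ft_force: [-0.2, 0.4, -2.2]
grip_width: 0.229
finger_force: 59.2
```

Call:
{"name": "apply_moves", "arguments": {"translation": [[0,0,0],[0,0,0],[0,0,0],[0,0,0]], "rot": [[0,0,0],[0,0,0],[0,0,0],[0,0,0]], "jaw": 4.5}}

```text
t: 23.28
ee_pos: [0.4251, -0.0587, 0.0617]
orientation: [-3.142, 0.0, 2.753]
ft_force: [-0.4, 0.4, -0.2]
grip_width: 0.526
finger_force: 0.0
```

Call:
{"name": "apply_moves", "arguments": {"translation": [[0,0,-1],[0,0,-3],[0,0,-6],[0,0,-10],[0,0,-15],[0,0,-20],[0,0,-20],[0,0,-20]], "rot": [[0,0,0],[0,0,0],[0,0,0],[0,0,0],[0,0,0],[0,0,0],[0,0,0],[0,0,0]]}}

```text
t: 24.28
ee_pos: [0.4245, -0.0585, 0.2615]
orientation: [-3.141, -0.0, 2.753]
ft_force: [-0.4, -0.3, -0.8]
grip_width: 0.527
finger_force: 0.0
```

```bash
python3 - <<'E'
from h import *
s=r.get_state(); print(s["t"],s["ee_pos"],s["ft_force"])
for n in ("scene","side"):
    c=cam(n); im=imaging.get_image(n); a=cv2.imread(f"pics/{n}0.png")
    for tag,i in (("start",a),("now",im)):
        h=cv2.cvtColor(i,cv2.COLOR_BGR2HSV); u=proj(c,[.4247,-.057,.076]).astype(int); m=np.zeros((480,640),bool)
        m[u[1]-22:u[1]+22,u[0]-14:u[0]+14]=True; m&=(h[...,0]<16)&(h[...,1]>150)&(h[...,2]>60); y,x=np.nonzero(m); print(n,tag,len(x),x.mean().round(1),y.mean().round(1),x.min(),x.max(),y.min(),y.max())
W=cam("wrist"); im=imaging.get_image("wrist"); cv2.imwrite("pics/w9.png",im)
print([(d["conf"],d["extent"]) for d in imaging.boxes_of("wrist","stud_key")[:2]], proj(W,[.4247,-.058,.105]),proj(W,[.4247,-.058,.049]))
E
```

```text
24.275 [ 0.42449761 -0.05849468  0.26152422] [-0.44391491 -0.3290042  -0.77042558]
scene start 173 415.5 240.2 410 422 229 250
scene now 175 415.5 240.2 410 422 229 250
side start 206 342.6 167.5 334 348 156 178
side now 210 342.5 167.6 334 349 156 178
[(0.93, [238.3, 174.5, 288.9, 203.9]), (0.86, [153.0, 262.8, 212.1, 314.5])] [322.37995711 215.95950495] [322.29481143 201.88866748]
```

The key's pixels in both fixed cameras match those at the start, and the arm is clear.

```bash
python3 -c "
from station import r; print(r.hand_in())"
```

```text
the job is handed in; nothing more can be done
None
```

I shut the cover, locked both studs with the key, put the key back in its stand and handed the job in at about 24 s; no verdict came back, but the camera checks showed both studs alike in their catches and the key where it started.

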